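# Prop the spring hatch and fetch the spark plug

## Task

The clear hatch of the plywood parts box springs shut by itself. Take the long pine offcut (not the short flat one), whose end can push the hatch's red tab back, and leave it lying lengthwise on the box's side ledge between the dark stop strip and the red tab, so that it holds the hatch open. Then take the spark plug out of the box and lay it in the grey tray, leaving the hatch propped.

Things in the scene. Friction and masses are not known exactly. Their poses are not given: they have to be found in the camera images.
- parts_box: Plywood parts box fixed to the bench, 60 mm high, x -105 to 105, y -15 to 335 mm. Origin on the bench; z up; +y is the way the hatch opens. Compartment under the hatch: x -23 to 97, y 0 to 150 mm, floor z = 30 mm; the spark plug and one loose nut (corner of large x, small y) lie in it. A guide rail, x -31 to -23 mm, top z = 66 mm, parts it from the side ledge.
- ledge (a point): Point on the side ledge's top, on its mid-line, at the inner face of the stop strip; axes as the box's, at (-68, 0, 60) mm in the box's frame. The ledge is flat, 74 mm wide (x), and runs from here to y = 335 mm. The dark steel stop strip stands across it from y = -12 to 0 mm, 15 mm high. The offcut is to lie along +y from here.
- hatch (a joint): Opening of the clear hatch in m: 0 shut, 0.17 its limit. It slides along the box's +y; a spring always shuts it (4 N shut, 6.5 N open). The value is the gap along the ledge from the stop strip's inner face to the front of the red tab, which stands across the ledge, 66 mm wide, 8 thick, from 2 to 58 mm above the ledge. The red bar over the compartment reaches 21 mm above the ledge.
- long_offcut_center (a point): Centre of the long pine offcut, 38 x 140 x 38 mm, about 0.1 kg, loose on the bench; its long axis is y, z up, the centre 19 mm above its underside. (The flatter pine offcut, 60 x 90 x 19 mm, on the bench is not wanted; the two may have changed places.)
- plug_center (a point): Centre of the spark plug (white, steel and black), 22 x 71 x 19 mm, about 0.05 kg, lying on the compartment floor with its long axis (its y) roughly across the box; the centre is 9.5 mm above its underside. Grasp it across the middle.
- tray: Shallow grey tray fixed to the bench, outside 160 (x) x 190 (y) x 14 mm, walls and floor 4 mm thick; origin at the centre of its underside.

How it is judged (in metres and radians):
On the way:
1. the long offcut lies, released, on the side ledge between stop strip and red tab and holds the hatch open (value of joint hatch between 0.126 and 0.156 m and x of long_offcut_center in the frame of parts_box between -0.1 and -0.036 m and y of long_offcut_center in the frame of parts_box between 0.058 and 0.088 m and z of long_offcut_center in the frame of parts_box between 0.07 and 0.088 m and angle between the y axis of long_offcut_center and the y axis of parts_box, either way round below 0.2 rad and contact force between the fingers and long_offcut below 0.5 N), for 0.3 s.
At the end, for the whole second after the job is handed in: Hatch 126-156 mm open; the long offcut, let go, flat on the side ledge, along it within 0.2 rad, centre within 32 mm of the ledge's mid-line, 58-88 mm behind the stop strip, 70-88 mm up; plug at rest in the tray, centre within 70 mm (tray x) and 85 mm (y) of its centre, 5-24 mm up (all of step 1 and x of plug_center in the frame of tray between -0.07 and 0.07 m and y of plug_center in the frame of tray between -0.085 and 0.085 m and z of plug_center in the frame of tray between 0.005 and 0.024 m and linear speed of plug below 0.03 m/s); the robot touches nothing.
It also fails if it takes over 51 s, if anything falls off the work surface, if the arm or the gripper's body presses on something with over 40 N, if the wrist force passes 120 N, or if a joint passes its speed limit or range.

## Robot

A 6-joint arm with a two-finger parallel gripper is mounted at the origin on a cart in front of the work surface, level with it; the furniture and walls round the work are solid. World frame = base frame: x ahead of the robot, y to its left, z up, the work surface at z = 0. Lengths are in mm, angles in rad, forces in N, time in s.
With the tool pointing down it reaches from about 250 to 775 mm from the base axis. Payload 4 kg.
Tool frame: the origin (TCP) lies at the very end of the fingers, on their centre line; the grasp point (between the pads) lies 19 mm behind it; z points along the fingers, y is the line along which they close (so a half turn about z gives the same grasp; the last joint's range is limited). The gripper opens to 85 mm and grips with 20 to 120 N. Pads are 22 mm wide; open, the fingers measure 114 mm over their backs; the gripper's body (76 mm by 85 mm) begins 54 mm behind the grasp point. The pads swing forward as they close: fully open they stand 13 mm farther back than shut.
Start: joints at [-1.286, 0.087, 1.371, -0, 1.684, -0.103], TCP at [207.983, -509.179, 211.241] pointing down, gripper open.
Joint ranges: [-3.1, 3.1], [-0.76, 2.03], [0.27, 2.55], [-1.08, 4.22], [0.17, 2.65], [-2.57, 2.57]. Speed limits (rad/s): [2.79, 2.79, 3.14, 3.14, 3.14, 3.14].

## Interface

Orientations are given as a rotation vector (axis times angle).
In Python, from workcell import status, cams, r gives the robot as it stands.
- The arm moves only by the tool send_rows, never from a script. Its argument "plan" is one flat list of numbers, 5 for each row, row after row: the closure, from 0 (fully open) to 1 (shut), then the shift along the world's x, y, z in units of 40 mm (1.0 is 40 mm), then the turn about the world's z in units of 5 degrees (1.0 is 5 degrees). A call has 1 to 20 rows; each row shifts and turns the commanded pose from where the row before left it; what a row does not reach is not made up. A row lasts 1/12 s, in which the tool goes at most 41.7 mm and 7.16 degrees, less where a joint would pass 70% of its speed; a pose out of reach is approached as far as the arm can. A call is refused whole if a number of a shift passes 1 or a number of a turn 1, either way. A call with a gripper value outside its range is refused whole. The fingers move at their own pace and stop on an object; "newtons" is the grip in N (left out, the last holds). Time passes only in rows, so rows that do not move let the fingers close. It gives the time, the measured TCP pose, the force, the opening and the grip force at its end, in the units of the state.
- status.state(): the state, without advancing time (a new reading comes with each control period).
- cams.snapshot(name): name is "side" or "top" or "wrist"; returns a dict with "pixels" (480x640x3 uint8, blue, green, red), "range_z" (480x640 float32, mm along the optical axis (not along the pixel's ray), 0 where there is no reading), "fx", "fy", "cx", "cy" (pixels), "D" ([k1, k2, p1, p2, k3] as OpenCV has them; the pictures are not rectified), "world_from_camera" (4x4, takes a point from camera to world coordinates); the wrist camera has in their place "hand_eye" (4x4, takes a point from camera to tool coordinates, whose origin is the TCP and whose axes are the flange's). Camera axes: x right, y down, z forward; pixel columns grow to the right and rows downward; lengths in mm; the calibration is good to about 2 mm. A picture is of the moment at which its call begins: read the wrist's pose just before it.
- r.sign_off(): hands the job in; it is judged then, once.
The state is a dict: "time_s": time; "qpos": joint angles; "qvel": joint speeds; "tau": joint torques, N m; "ee_pos": TCP position; "eef_rot": TCP orientation; "ft_force": force on the tool from outside, world axes, zero at the start; "moment": the same for the moment, N m; "gripper_width": finger opening in mm; "grasp_force": force on a finger pad.
Only numpy, scipy, OpenCV 4.12 (cv2) and the standard library are available. Lean on these libraries where they do the work, as an engineer would, in place of code of your own. Each camera call takes 0.05 s, during which the arm holds its last target. There are 200 camera calls.

## Working session

There is one attempt and no reset: what is moved stays moved. The work goes in short steps, Python scripts to look and compute and a tool call to move; the robot and the scene stay as the last step left them, time stands still between calls to the robot, and variables do not carry over. Pictures are saved under pics/ and viewed, at most 10 in all, crops included, and the job is handed in when it is done.

Besides the shell and the picture viewer there is one more tool, called after "Request:" as name(argument=value, ...) on one line, values as JSON. send_rows: Moves the arm, as the interface text tells. Its arguments: {"type":"object","properties":{"plan":{"type":"array"},"newtons":{"type":"number"}},"required":["plan"]}

```bash
ls; mkdir -p pics; cat > h.py <<'E'
import numpy as np,cv2
from workcell import status,cams,r
def save(n,f):
    s=cams.snapshot(n); cv2.imwrite('pics/'+f,s['pixels']); np.savez('pics/'+f[:-4]+'.npz',**{k:np.asarray(v) for k,v in s.items()}); return s
def world(s,px,T=None):
    """pixels -> world with depth"""
    K=np.array([[s['fx'],0,s['cx']],[0,s['fy'],s['cy']],[0,0,1.]])
    px=np.asarray(px,float).reshape(-1,2)
    u=cv2.undistortPoints(px[:,None],K,np.asarray(s['D'],float))[:,0]
    z=np.array([s['range_z'][int(round(v)),int(round(q))] for q,v in px])
    T=s['world_from_camera'] if T is None else T
    return (T[:3,:3]@(np.c_[u,np.ones(len(u))]*z[:,None]).T).T+T[:3,3]
E
python3 - <<'E'
from h import *
print(status.state())
save('top','top1.png');s=save('side','side1.png')
E
```

```text
pics
{'time_s': 0.0, 'qpos': array([-1.28612409e+00,  8.79690274e-02,  1.37232633e+00,  4.20352969e-05,
        1.68359912e+00, -1.03110638e-01]), 'qvel': array([-3.02511565e-05,  1.23360138e-03,  9.33037439e-04, -1.94517960e-05,
        4.95593490e-04, -1.00068383e-03]), 'tau': array([-4.48881883e-04, -3.51858366e+01, -3.13274074e+01, -1.71627803e-04,
        1.06999342e-02, -2.37845818e-06]), 'ee_pos': array([ 207.8192818 , -508.6150763 ,  209.99496041]), 'eef_rot': array([-3.08047055e+00, -6.04883297e-01,  2.62245485e-04]), 'ft_force': array([ 0.06259607,  0.66125771, -0.70280059]), 'moment': array([ 0.01131565,  0.01827688, -0.00299181]), 'grasp_force': 0.0, 'gripper_width': 85.52508165615902}
```

View pics/top1.png

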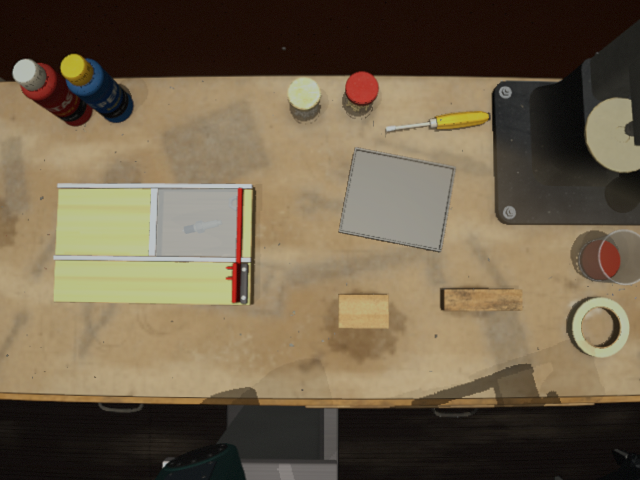

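View pics/side1.png

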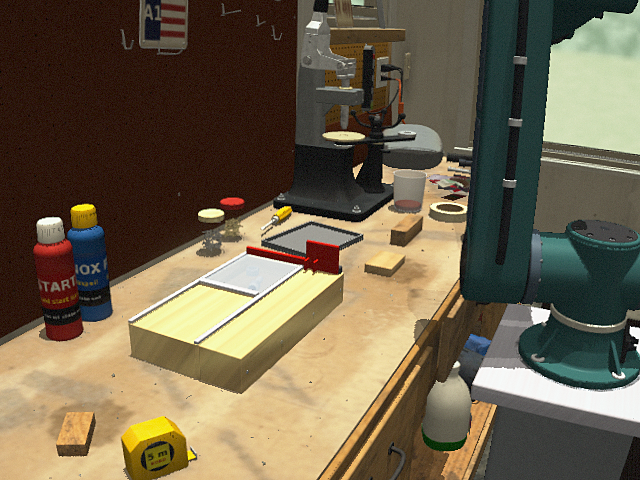

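The top view shows the box at (55–253, 185–305) with its stop strip and tab at its right end (245, 285). The long offcut is at (442–522, 289–311), the short one at (340–388, 294–328) and the tray at (340–453, 150–250). The plug is at about (202, 227). The side view agrees.

```bash
python3 - <<'E'
from h import *
s=dict(np.load('pics/top1.npz'))
n=['box bl','box br','box tr','box tl','off l','off r','offtop','offbot','plug l','plug r','tray tl','tr','br','bl','tab','strip','short']
p=[(56,301),(250,302),(251,190),(60,190),(446,300),(517,300),(482,293),(482,307),(186,228),(217,225),(357,151),(452,168),(440,249),(340,233),(235,285),(244,285),(364,310)]
for a,b in zip(n,world(s,p)): print(a,b.round(1))
# cloud segmentation of long offcut top
v,u=np.mgrid[280:320,430:535]; P=world(s,np.c_[u.ravel(),v.ravel()])
m=(P[:,2]>30)&(P[:,2]<50); Q=P[m]; print('offcut',m.sum(),np.median(Q[:,2]),cv2.minAreaRect(Q[:,:2].astype(np.float32)))
v,u=np.mgrid[265:306,50:256]; P=world(s,np.c_[u.ravel(),v.ravel()]); m=(P[:,2]>100); print('tab',m.sum(),P[m].mean(0),cv2.minAreaRect(P[m][:,:2].astype(np.float32)))
v,u=np.mgrid[175:312,40:270]; P=world(s,np.c_[u.ravel(),v.ravel()]); m=(P[:,2]>50)&(P[:,2]<70); print('box',m.sum(),cv2.minAreaRect(P[m][:,:2].astype(np.float32)))
v,u=np.mgrid[205:250,170:235];P=world(s,np.c_[u.ravel(),v.ravel()]);print(np.percentile(P[:,2],[0,10,50,90,100]))
E
```

```text
box bl [440.8 335.9  59.9]
box br [441.6  -6.9  48.3]
box tr [636.8  -7.6  58.7]
box tl [638.2 335.9  60.9]
off l [ 445.5 -349.7   40.2]
off r [ 445.2 -476.7   39.8]
offtop [ 457.7 -415.1   35.8]
offbot [ 433.1 -413.8   39.2]
plug l [569.  103.7  66.3]
plug r [574.3  49.7  65.6]
tray tl [ 720.8 -196.3    1.7]
tr [ 688.6 -372.1    5.6]
br [ 537.7 -346.1   10.7]
bl [ 567.3 -164.5    3.4]
tab [470.    9.3 114. ]
strip [4.707e+02 1.000e-01 7.510e+01]
short [ 427.6 -206.9   19.1]
offcut 1680 38.076658607660875 ((446.19952392578125, -417.3197326660156), (140.45712280273438, 37.221195220947266), 89.81573486328125)
tab 267 [470.12095844 -12.97964758 261.56253521] ((478.5911560058594, -59.286659240722656), (61.819435119628906, 152.019775390625), 5.626205921173096)
box 22098 ((543.8368530273438, 167.672119140625), (351.6324157714844, 211.19569396972656), 89.39640045166016)
[  59.868551     63.02174793   65.19645417   67.47948278 1046.24155399]
```

Request:
send_rows(plan=[0,0.425,0.164,0,0.967,0,0.425,0.164,0,0.967,0,0.425,0.164,0,0.967,0,0.425,0.164,0,0.967,0,0.425,0.164,0,0.967,0,0.425,0.164,0,0.967,0,0.425,0.164,0,0.967,0,0.425,0.164,0,0.967,0,0.425,0.164,0,0.967,0,0.425,0.164,0,0.967,0,0.425,0.164,0,0.967,0,0.425,0.164,0,0.967,0,0.425,0.164,0,0.967,0,0.425,0.164,0,0.967,0,0,0,0,0,0,0,0,0,0], newtons=60)

```text
time_s: 1.43
ee_pos: [446.2, -416.8, 210.3]
eef_rot: [-2.222, -2.219, 0.001]
ft_force: [0.3, -0.8, -0.6]
gripper_width: 85.3
grasp_force: 0.0
```

Request:
send_rows(plan=[0,0,0,-0.8,0,0,0,0,-0.8,0,0,0,0,-0.8,0,0,0,0,-0.8,0,0,0,0,-0.6,0,0,0,0,-0.5,0,0,0,0,-0.4,0,0,0,0,-0.3,0,0,0,0,0,0,1,0,0,0,0,1,0,0,0,0,1,0,0,0,0,1,0,0,0,0,1,0,0,0,0,1,0,0,0,0,1,0,0,0,0,1,0,0,0,0,1,0,0,0,0,1,0,0,0,0])

```text
time_s: 3.02
ee_pos: [446.9, -418.4, 13.4]
eef_rot: [2.22, 2.217, -0.001]
ft_force: [-0.2, 0.5, 5.6]
gripper_width: 35.1
grasp_force: 60.4
```

Request:
send_rows(plan=[1,0,0,0.53,0,1,0,0,0.53,0,1,0,0,0.53,0,1,0,0,0.53,0,1,0.06,0.681,0,0,1,0.06,0.681,0,0,1,0.06,0.681,0,0,1,0.06,0.681,0,0,1,0.06,0.681,0,0,1,0.06,0.681,0,0,1,0.06,0.681,0,0,1,0.06,0.681,0,0,1,0.06,0.681,0,0,1,0.06,0.681,0,0,1,0.06,0.681,0,0,1,0.06,0.681,0,0,1,0,0,0,0,1,0,0,0,0])

```text
time_s: 4.52
ee_pos: [474.5, -89.2, 95.8]
eef_rot: [-2.22, -2.223, 0.001]
ft_force: [-0.2, -0.4, -1.7]
gripper_width: 35.1
grasp_force: 60.0
```

```bash
python3 - <<'E'
from h import *
s=save('side','side2.png')
print(status.state()['ee_pos'])
t=save('top','top2.png')
v,u=np.mgrid[255:330,220:330]; P=world(t,np.c_[u.ravel(),v.ravel()])
m=(P[:,2]>105)&(P[:,2]<124)&(P[:,0]<520); Q=P[m]; 
if len(Q): print(len(Q),np.median(Q[:,2]),cv2.minAreaRect(Q[:,:2].astype(np.float32)),np.percentile(Q,[0,5,95,100],axis=0).round(1))
E
```

```text
[474.57891568 -90.20857449  95.81853137]
4 119.75641024182977 ((487.2644348144531, -127.76717376708984), (0.42534300684928894, 11.762890815734863), 74.19481658935547) [[ 481.7 -129.2  118.8]
 [ 482.4 -129.2  119. ]
 [ 492.7 -126.2  119.8]
 [ 493.  -126.   119.8]]
```

View pics/side2.png

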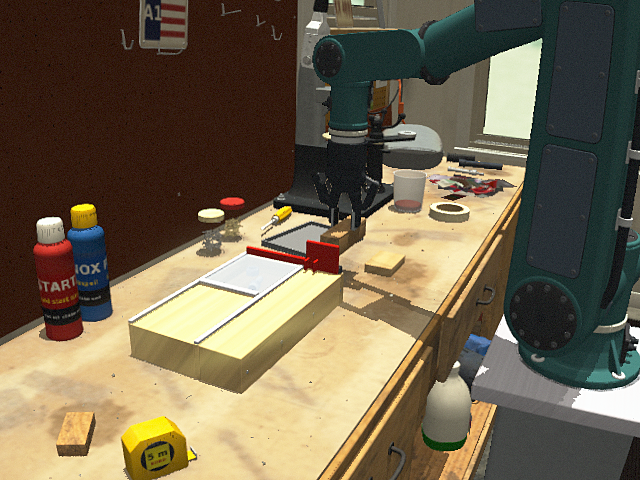

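The offcut, at (345, 232), is held level just ahead of the red tab at (322, 255). Pushing now.

Request:
send_rows(plan=[1,0.02,0.293,0,0,1,0.02,0.293,0,0,1,0,0.293,0,0,1,0,0.293,0,0,1,0,0.293,0,0,1,0,0.293,0,0,1,0,0.293,0,0,1,0,0.293,0,0,1,0,0.293,0,0,1,0,0.293,0,0,1,0,0.293,0,0,1,0,0.293,0,0,1,0,0.293,0,0,1,0,0.293,0,0,1,0,0.293,0,0,1,0,0,0,0,1,0,0,0,0])

```text
time_s: 6.03
ee_pos: [477.5, 84.7, 96.5]
eef_rot: [2.22, 2.217, -0.0]
ft_force: [3.1, -6.2, -1.5]
gripper_width: 35.3
grasp_force: 60.0
```

```bash
python3 - <<'E'
from h import *
s=save('side','side3.png')
cv2.imwrite('pics/side3c.png',cv2.resize(s['pixels'][160:400,120:440],None,fx=2.4,fy=2.4))
E
```

```text
(no output)
```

View pics/side3c.png

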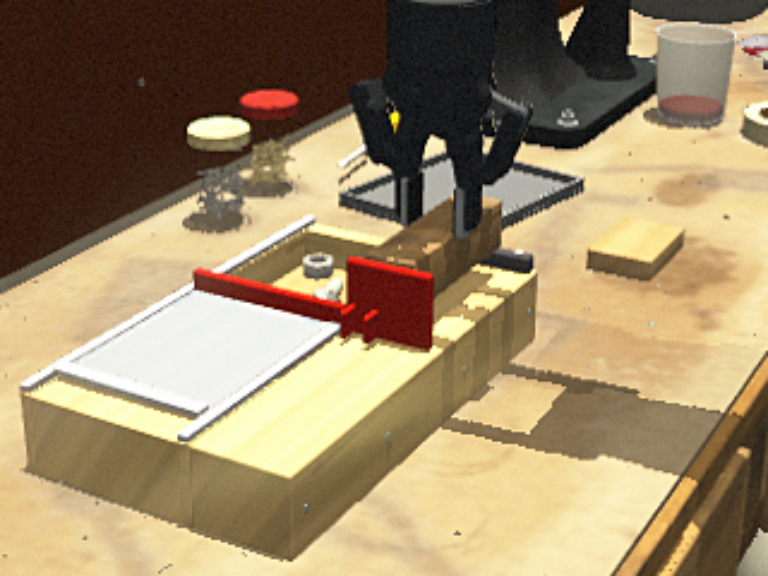

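The hatch is open: the tab at (390, 305) is pushed back by the offcut, whose rear end is at about (495, 235), near the strip at (510, 258). I'll add a small margin and lower.

Request:
send_rows(plan=[1,0,0.1,0,0,1,0,0,-0.1,0,1,0,0,-0.1,0,1,0,0,-0.1,0,1,0,0,-0.1,0,1,0,0,-0.1,0,1,0,0,0,0,1,0,0,0,0])

```text
time_s: 6.75
ee_pos: [476.3, 88.0, 76.4]
eef_rot: [2.222, 2.217, -0.003]
ft_force: [0.1, -5.3, 0.7]
gripper_width: 35.4
grasp_force: 60.3
```

Request:
send_rows(plan=[1,0,0,-0.05,0,1,0,0,-0.03,0,1,0,0,0,0,1,0,0,0,0])

```text
time_s: 7.08
ee_pos: [476.4, 88.2, 73.5]
eef_rot: [2.222, 2.218, -0.002]
ft_force: [-0.7, -5.5, 1.6]
gripper_width: 35.3
grasp_force: 60.4
```

Request:
send_rows(plan=[0.3,0,0,0,0,0.3,0,0,0,0,0.2,0,0,0,0,0,0,0,0,0,0,0,0,0,0,0,0,0,0,0,0,0,0,0,0,0,0,0,0.3,0,0,0,0,0.6,0,0,0,0,0.8,0,0,0,0,0.8,0,0,0,0,0.8,0,0,0,0,0,0,0,0,0,0,0])

```text
time_s: 8.25
ee_pos: [477.9, 89.5, 207.7]
eef_rot: [2.22, 2.217, 0.007]
ft_force: [0.7, -0.7, -0.6]
gripper_width: 85.4
grasp_force: 0.0
```

```bash
python3 - <<'E'
from h import *
s=save('side','side4.png')
cv2.imwrite('pics/side4c.png',cv2.resize(s['pixels'][160:400,120:440],None,fx=2.4,fy=2.4))
st=status.state(); w=save('wrist','wrist4.png'); print(st['ee_pos'],st['eef_rot'],w['hand_eye'].round(3))
E
```

```text
[476.69653685  89.41891629 205.41944275] [2.22243222e+00 2.21899982e+00 2.05334532e-03] [[-0.00000e+00 -9.55000e-01 -2.97000e-01  7.54100e+01]
 [ 1.00000e+00 -1.00000e-03  0.00000e+00  1.81000e-01]
 [-0.00000e+00 -2.97000e-01  9.55000e-01 -1.60832e+02]
 [ 0.00000e+00  0.00000e+00  0.00000e+00  1.00000e+00]]
```

View pics/side4c.png

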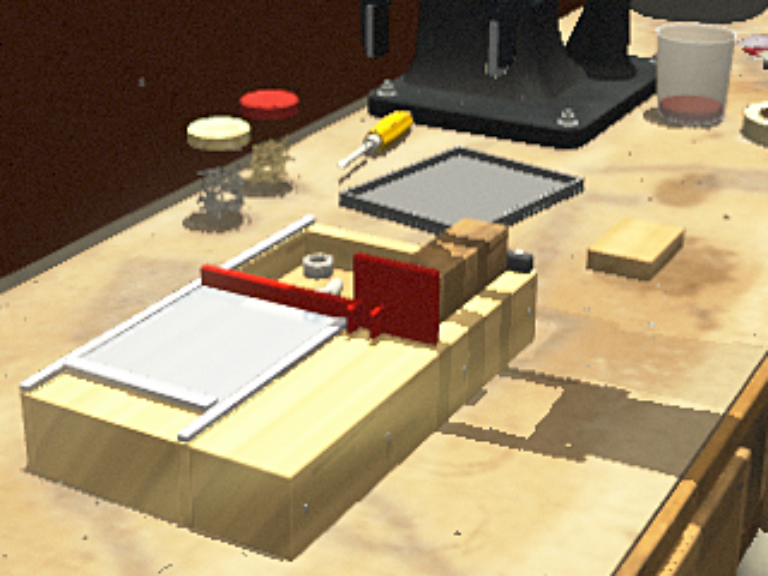

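View pics/wrist4.png

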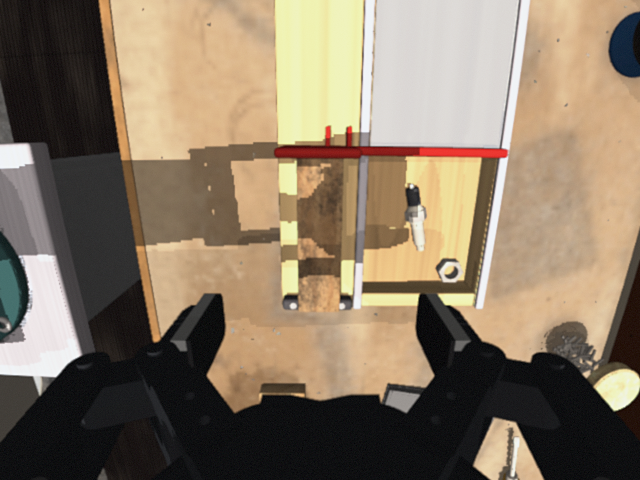

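The offcut lies flat between strip and tab and props the hatch. The wrist view shows the open compartment: the plug runs from (411,186) to (421,249), centre about (416,216), and the nut is at (450,270).

```bash
python3 - <<'E'
from h import *
from scipy.spatial.transform import Rotation as R
w=dict(np.load('pics/wrist4.npz'))
T=np.eye(4);T[:3,:3]=R.from_rotvec([2.22243,2.219,.00205]).as_matrix();T[:3,3]=[476.7,89.4,205.4];T=T@w['hand_eye']
for a,b in zip(['pl','mid','end','nut','bar','off','rail','far rail','inner tray wall front','strip'],world(w,[(411,188),(416,215),(420,246),(450,262),(450,153),(320,230),(361,240),(492,240),(420,298),(321,303)],T)):print(a,b.round(1))
v,u=np.mgrid[165:260,375:445]; P=world(w,np.c_[u.ravel(),v.ravel()],T)
print(np.median(P[:,2])); 
for h in (35,38):
  m=(P[:,2]>h)&(P[:,2]<55)&(P[:,0]>540)&(P[:,1]<142); Q=P[m]; print(m.sum(),Q.mean(0),np.percentile(Q,[1,99],axis=0).round(1),cv2.minAreaRect(Q[:,:2].astype(np.float32)))
c=w['pixels'][130:310,330:520];cv2.imwrite('pics/c.png',cv2.resize(c,None,fx=3,fy=3))
E
```

```text
pl [567.7 111.9  39.4]
mid [572.5  86.3  47.7]
end [581.7  51.2  40.5]
nut [615.6  33.2  40.9]
bar [587.8 148.5  79.7]
off [477.   85.4  96.7]
rail [516.4  65.8  64.3]
far rail [644.8  65.3  64. ]
inner tray wall front [519.4  97.5 240.5]
strip [477.8  16.4  97.4]
28.410264404865927
919 [573.29084215  84.18730369  43.22399421] [[562.8  48.4  37.5]
 [585.3 114.   48.4]] ((575.0845336914062, 81.55349731445312), (22.511690139770508, 70.66334533691406), 12.154156684875488)
892 [573.42483575  84.02475027  43.40074362] [[562.9  48.4  38.3]
 [585.2 113.8  48.5]] ((574.9027099609375, 81.51434326171875), (22.13970947265625, 70.66334533691406), 12.154158592224121)
```

View pics/c.png

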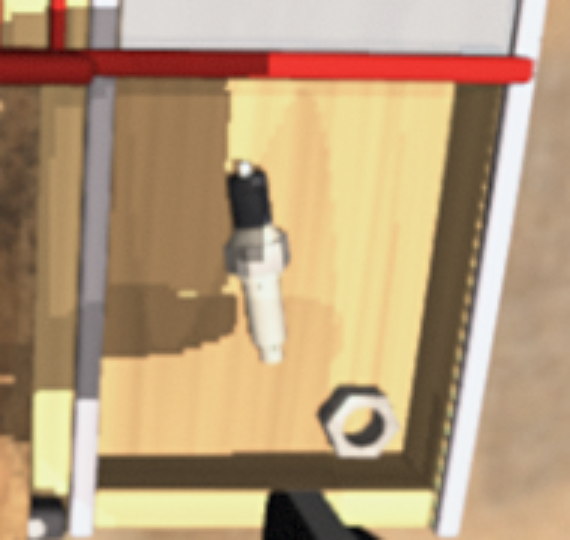

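Request:
send_rows(plan=[0.4,0.487,-0.032,0,0.5,0.4,0.487,-0.032,0,0.5,0.4,0.487,-0.032,0,0.5,0.4,0.487,-0.032,0,0.5,0.4,0.487,-0.032,0,0.5,0.4,0,0,-0.8,0,0.4,0,0,-0.8,0,0.4,0,0,0,0,0.4,0,0,0,0], newtons=30)

```text
time_s: 9.1
ee_pos: [571.0, 82.8, 136.5]
eef_rot: [-1.964, -2.443, 0.01]
ft_force: [1.0, -0.7, -0.4]
gripper_width: 51.4
grasp_force: 0.0
```

```bash
python3 - <<'E'
from h import *
from scipy.spatial.transform import Rotation as R
st=status.state(); w=save('wrist','wrist5.png'); print(st['ee_pos'],st['eef_rot'])
T=np.eye(4);T[:3,:3]=R.from_rotvec(st['eef_rot']).as_matrix();T[:3,3]=st['ee_pos'];print(T[:3,1]);T=T@w['hand_eye']
v,u=np.mgrid[100:480,180:460]; P=world(w,np.c_[u.ravel(),v.ravel()],T)
m=(P[:,2]>36)&(P[:,2]<52)&(P[:,0]>550)&(P[:,0]<595)&(P[:,1]<135)&(P[:,1]>30); Q=P[m]; print(m.sum(),np.percentile(Q,[1,99],axis=0).round(1),cv2.minAreaRect(Q[:,:2].astype(np.float32)))
E
```

```text
[571.01814902  82.81984426 136.51186507] [-1.96389168 -2.44293818  0.00969305]
[ 0.97659852  0.21487016 -0.00928195]
1413 [[563.8  48.7  37.7]
 [586.3 114.5  48.3]] ((575.8450927734375, 81.62980651855469), (22.166963577270508, 70.55950164794922), 11.608086585998535)
```

View pics/wrist5.png

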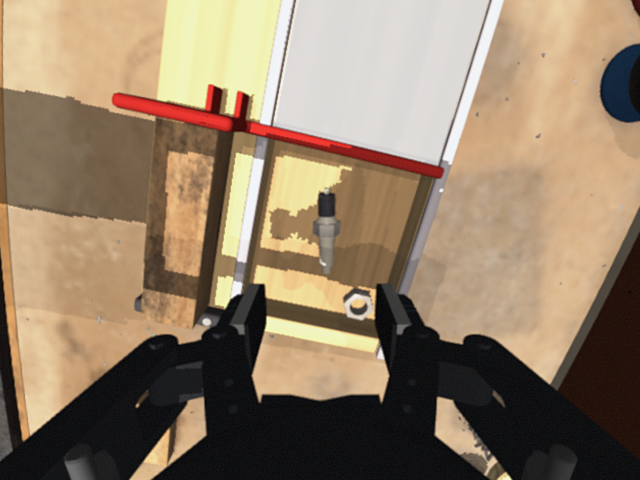

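The plug is upright between the fingers, (327,192)–(326,270), about 4 mm to the right of the tool line. I'll correct that, descend and grip.

Request:
send_rows(plan=[0.4,0.1,0,-0.4,0,0.4,0,0,-0.5,0,0.4,0,0,-0.5,0,0.4,0,0,-0.4,0,0.4,0,0,-0.35,0,0.4,0,0,-0.25,0,0.4,0,0,-0.15,0,0.4,0,0,0,0,1,0,0,0,0,1,0,0,0,0,1,0,0,0,0,1,0,0,0,0,1,0,0,0,0,1,0,0,0,0,1,0,0,0,0,1,0,0,0,0])

```text
time_s: 10.48
ee_pos: [577.8, 82.9, 38.9]
eef_rot: [1.968, 2.448, 0.0]
ft_force: [-0.0, 0.6, -0.1]
gripper_width: -0.3
grasp_force: 0.0
```

Missed: the tips were still too high when they came together. I'll reopen, rise and look again.

Request:
send_rows(plan=[0.4,0,0,0,0,0.4,0,0,0.2,0,0.4,0,0,0.4,0,0.4,0,0,0.6,0,0.4,0,0,0.6,0,0.4,0,0,0.6,0,0.4,0,0,0,0,0.4,0,0,0,0])

```text
time_s: 11.15
ee_pos: [579.2, 83.0, 137.7]
eef_rot: [1.966, 2.445, 0.006]
ft_force: [0.1, -1.0, 0.1]
gripper_width: 51.3
grasp_force: 0.0
```

```bash
python3 - <<'E'
from h import *
from scipy.spatial.transform import Rotation as R
st=status.state(); w=save('wrist','wrist6.png'); print(st['ee_pos'],st['eef_rot'],st['gripper_width'])
T=np.eye(4);T[:3,:3]=R.from_rotvec(st['eef_rot']).as_matrix();T[:3,3]=st['ee_pos'];T=T@w['hand_eye']
v,u=np.mgrid[100:480,180:460]; P=world(w,np.c_[u.ravel(),v.ravel()],T)
m=(P[:,2]>36)&(P[:,2]<55)&(P[:,0]>535)&(P[:,0]<605)&(P[:,1]<138)&(P[:,1]>20); Q=P[m]; print(m.sum(),np.percentile(Q,[1,99],axis=0).round(1),cv2.minAreaRect(Q[:,:2].astype(np.float32)))
E
```

```text
[579.23820867  83.01561624 137.71427801] [1.96575251 2.44530902 0.00570217] 51.33319070163005
1414 [[563.7  48.3  37.3]
 [586.5 114.2  48.3]] ((580.1006469726562, 67.6514892578125), (22.21910858154297, 99.58763122558594), 16.37525749206543)
```

View pics/wrist6.png

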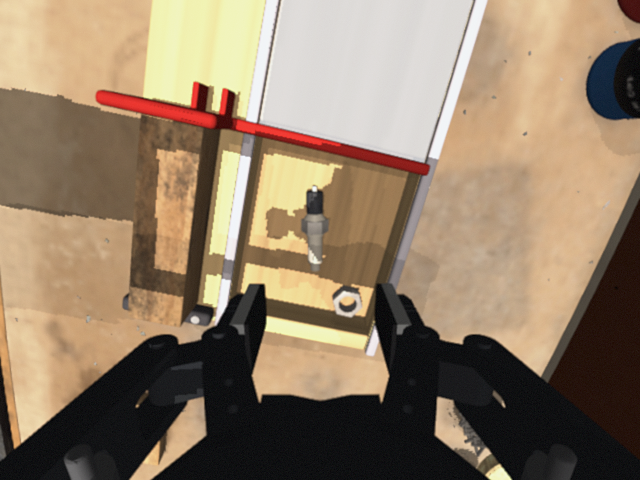

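Request:
send_rows(plan=[0.4,-0.09,0,-0.4,0,0.4,0,0,-0.5,0,0.4,0,0,-0.5,0,0.4,0,0,-0.4,0,0.4,0,0,-0.35,0,0.4,0,0,-0.25,0,0.4,0,0,-0.2,0,0.4,0,0,0,0,0.4,0,0,0,0,0.4,0,0,0,0])

```text
time_s: 12.03
ee_pos: [574.8, 82.9, 31.7]
eef_rot: [1.968, 2.448, 0.002]
ft_force: [-0.2, 0.6, 0.2]
gripper_width: 51.3
grasp_force: 0.0
```

Request:
send_rows(plan=[1,0,0.03,0,0,1,0,0,0,0,1,0,0,0,0,1,0,0,0,0,1,0,0,0,0,1,0,0,0,0,1,0,0,0,0,1,0,0,0,0])

```text
time_s: 12.7
ee_pos: [574.2, 84.1, 30.8]
eef_rot: [1.968, 2.449, 0.0]
ft_force: [-0.3, -0.3, -0.5]
gripper_width: -0.4
grasp_force: 0.0
```

Request:
send_rows(plan=[0.4,0,0,0,0,0.4,0,0,0.3,0,0.4,0,0,0.5,0,0.4,0,0,0.6,0,0.4,0,0,0.6,0,0.4,0,0,0.6,0,0.4,0,0,0,0,0.4,0,0,0,0])

```text
time_s: 13.37
ee_pos: [575.7, 84.2, 138.0]
eef_rot: [1.966, 2.445, 0.006]
ft_force: [-0.6, -0.4, -1.0]
gripper_width: 51.4
grasp_force: 0.0
```

```bash
cat >> h.py <<'E'
from scipy.spatial.transform import Rotation as R
def pose():
    st=status.state();T=np.eye(4);T[:3,:3]=R.from_rotvec(st['eef_rot']).as_matrix();T[:3,3]=st['ee_pos'];return T
def plug(f):
    T=pose();print('tcp',T[:3,3].round(1));w=save('wrist',f);T=T@w['hand_eye']
    v,u=np.mgrid[60:480,100:560];P=world(w,np.c_[u.ravel(),v.ravel()],T)
    # height map of compartment 4 mm cells, nut cut out
    m=(P[:,2]>34)&(P[:,2]<60)&(P[:,0]>526)&(P[:,0]<635)&(P[:,1]<140)&(P[:,1]>12)
    m&=~((P[:,0]>597)&(P[:,1]<50)); Q=P[m]
    print(len(Q),cv2.minAreaRect(Q[:,:2].astype(np.float32)))
    for y in range(128,12,-4):
        q=Q[(Q[:,1]>=y)&(Q[:,1]<y+4)]
        if len(q)>2: print(y+2,len(q),'x',np.percentile(q[:,0],[2,98]).round(1),'top',np.percentile(q[:,2],95).round(1))
    return w
E
python3 -c "
from h import *
plug('wrist7.png')"
```

```text
tcp [575.7  84.2 138. ]
1378 ((575.6682739257812, 81.62062072753906), (22.211061477661133, 70.14192962646484), 12.730270385742188)
114 45 x [566.5 574.8] top 44.5
110 97 x [563.  575.6] top 45.1
106 84 x [563.4 576.6] top 45.1
102 81 x [564.1 577.3] top 45.4
98 80 x [566.  578.1] top 45.2
94 100 x [566.7 582.1] top 45.6
90 143 x [565.9 585. ] top 48.1
86 136 x [563.7 586. ] top 48.4
82 121 x [564.3 585.7] top 48.5
78 69 x [565.8 582.9] top 47.6
74 70 x [571.8 583.8] top 44.6
70 69 x [572.7 584.6] top 44.6
66 64 x [573.4 584.7] top 44.8
62 68 x [574.4 585.4] top 44.2
58 63 x [575.1 586.5] top 44.3
54 41 x [576.  585.8] top 44.0
50 38 x [579.3 586.6] top 42.5
46 8 x [580.  584.2] top 41.6
```

```bash
python3 - <<'E'
from h import *
for f in ('wrist4','wrist7'):
  w=dict(np.load(f'pics/{f}.npz'))
  v,u=np.mgrid[0:480:1,0:640:1];P=world(w,np.c_[u.ravel(),v.ravel()],w['hand_eye'])
  m=(P[:,2]>-60)&(P[:,2]<20)&(abs(P[:,1])<70)&(abs(P[:,0])<30);Q=P[m]
  print(f,len(Q))
  for z in range(-60,20,5):
    q=Q[(Q[:,2]>=z)&(Q[:,2]<z+5)]
    if len(q)>3:
      print(z,len(q),'x',np.percentile(q[:,0],[2,98]).round(1),'y-',np.percentile(q[q[:,1]<0][:,1],[2,98]).round(1) if (q[:,1]<0).any() else '','y+',np.percentile(q[q[:,1]>0][:,1],[2,98]).round(1) if (q[:,1]>0).any() else '')
E
```

```text
wrist4 4069
-60 968 x [-10.1  11.2] y- [-55.8 -42.1] y+ [42.4 56. ]
-55 875 x [-10.5  11.1] y- [-55.5 -42.1] y+ [42.4 56. ]
-50 777 x [-10.3  11.2] y- [-55.6 -42. ] y+ [42.5 56.1]
-45 694 x [-10.1  11.2] y- [-55.4 -42. ] y+ [42.7 55.5]
-40 532 x [-10.2  11.1] y- [-53.7 -42.1] y+ [42.7 53.9]
-35 223 x [-10.4  10.4] y- [-47.1 -42.3] y+ [42.7 46.9]
wrist7 4443
-60 1020 x [-9.7 11.2] y- [-31.6 -25.4] y+ [25.5 31.8]
-55 656 x [-10.1  11.2] y- [-38.3 -25.4] y+ [25.5 38.9]
-50 681 x [-10.   11.2] y- [-39.1 -25.3] y+ [25.4 39.1]
-45 610 x [-10.2  11.2] y- [-38.6 -25.3] y+ [25.4 38.8]
-40 534 x [-10.   11.2] y- [-38.6 -25.2] y+ [25.4 39.1]
-35 484 x [-10.1  11.2] y- [-38.5 -25.3] y+ [25.4 38.5]
-30 350 x [-10.3  11.2] y- [-36.7 -25.2] y+ [25.4 37. ]
-25 108 x [-10.3  10.4] y- [-25.6 -25.3] y+ [25.4 27.1]
```

The wrist depth shows the finger tips really end about 18–22 mm short of the reported TCP. That explains both misses, so I'll descend accordingly.

Request:
send_rows(plan=[0.4,0,-0.02,-0.4,0,0.4,0,0,-0.5,0,0.4,0,0,-0.5,0,0.4,0,0,-0.5,0,0.4,0,0,-0.4,0,0.4,0,0,-0.3,0,0.4,0,0,-0.25,0,0.4,0,0,-0.2,0,0.4,0,0,0,0,0.4,0,0,0,0])

```text
time_s: 14.25
ee_pos: [574.1, 83.4, 12.7]
eef_rot: [-1.968, -2.448, 0.0]
ft_force: [0.1, -0.4, -0.1]
gripper_width: 51.7
grasp_force: 0.0
```

Request:
send_rows(plan=[1,0,0,0,0,1,0,0,0,0,1,0,0,0,0,1,0,0,0,0,1,0,0,0,0,1,0,0,0,0,1,0,0,0,0])

```text
time_s: 14.83
ee_pos: [575.2, 83.4, 14.2]
eef_rot: [1.967, 2.447, 0.003]
ft_force: [-0.7, -0.5, 5.9]
gripper_width: 17.9
grasp_force: 30.2
```

Request:
send_rows(plan=[1,0,0,0.35,0,1,0,0,0.6,0,1,0,0,0.6,0,1,0,0,0.6,0,1,0,0,0.6,0,1,0.104,-0.68,0,0,1,0.104,-0.68,0,0,1,0.104,-0.68,0,0,1,0.104,-0.68,0,0,1,0.104,-0.68,0,0,1,0.104,-0.68,0,0,1,0.104,-0.68,0,0,1,0.104,-0.68,0,0,1,0.104,-0.68,0,0,1,0.104,-0.68,0,0,1,0.104,-0.68,0,0,1,0.104,-0.68,0,0,1,0.104,-0.68,0,0,1,0,0,0,0,1,0,0,0,0])

```text
time_s: 16.5
ee_pos: [627.5, -271.5, 121.1]
eef_rot: [-1.97, -2.444, 0.0]
ft_force: [0.3, 0.1, 0.4]
gripper_width: 18.3
grasp_force: 29.5
```

Request:
send_rows(plan=[1,0,0,-0.6,0,1,0,0,-0.7,0,1,0,0,-0.6,0,1,0,0,-0.5,0,1,0,0,-0.4,0,1,0,0,-0.25,0,1,0,0,-0.12,0,1,0,0,-0.05,0,1,0,0,0,0,1,0,0,0,0])

```text
time_s: 17.33
ee_pos: [629.2, -270.4, -4.4]
eef_rot: [1.966, 2.447, 0.001]
ft_force: [0.7, -0.8, 0.0]
gripper_width: 18.2
grasp_force: 29.5
```

Request:
send_rows(plan=[1,0,0,-0.1,0,1,0,0,-0.07,0,1,0,0,0,0,1,0,0,0,0])

```text
time_s: 17.67
ee_pos: [629.0, -270.7, -11.7]
eef_rot: [1.967, 2.447, 0.001]
ft_force: [0.7, -0.6, 2.7]
gripper_width: 17.8
grasp_force: 29.8
```

Request:
send_rows(plan=[0.4,0,0,0,0,0.4,0,0,0,0,0.4,0,0,0,0,0.4,0,0,0,0,0.4,0,0,0.3,0,0.4,0,0,0.6,0,0.4,0,0,0.8,0,0.4,0,0,0.8,0,0.4,0,0,0.8,0,0.4,0,0,0.8,0,0.4,0,0,0,0,0.4,0,0,0,0])

```text
time_s: 18.67
ee_pos: [629.9, -271.1, 156.4]
eef_rot: [1.963, 2.442, 0.003]
ft_force: [-0.4, -0.6, -0.2]
gripper_width: 51.3
grasp_force: 0.0
```

```bash
python3 - <<'E'
from h import *
w=save('wrist','wrist8.png');T=pose()@w['hand_eye'];t=save('top','top8.png');s=save('side','side8.png')
v,u=np.mgrid[60:480,100:560];P=world(w,np.c_[u.ravel(),v.ravel()],T)
m=(P[:,2]>9)&(P[:,2]<30)&(abs(P[:,0]-629)<60)&(abs(P[:,1]+270)<70);print('plug',cv2.minAreaRect(P[m][:,:2].astype(np.float32)),P[m][:,2].max())
v,u=np.mgrid[258:312,40:270];P=world(t,np.c_[u.ravel(),v.ravel()])
m=(P[:,2]>90)&(P[:,2]<104)&(P[:,0]<515);print('offcut',np.median(P[m][:,2]),cv2.minAreaRect(P[m][:,:2].astype(np.float32)))
m=(P[:,2]>108)&(P[:,2]<125)&(P[:,0]<515);print('tab',P[m].mean(0))
c=cv2.resize(s['pixels'][160:400,120:440],None,fx=2.4,fy=2.4);cv2.imwrite('pics/side8c.png',c)
E
```

```text
plug ((627.9879150390625, -271.9296875), (21.776020050048828, 71.00975799560547), 12.878793716430664) 20.357114713107478
offcut 98.12908551937198 ((471.0546875, 78.2724609375), (142.0604705810547, 63.88916015625), 86.9176025390625)
tab [475.0714398  149.62639018 115.89969427]
```

View pics/side8c.png

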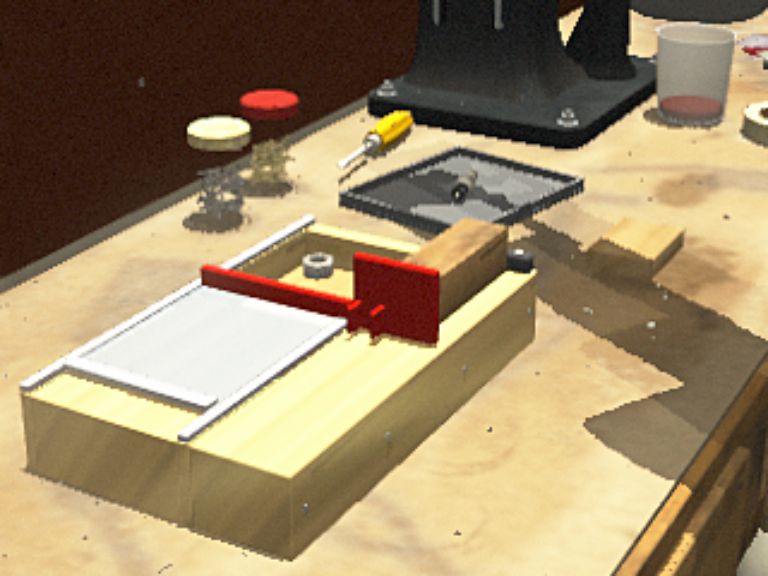

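The plug lies in the tray at (463,187). The offcut holds the tab at (395,300), the hatch is open and the gripper is clear. Handing in.

```bash
python3 -c "
from workcell import r
print(r.sign_off())"
```

```text
the job is handed in; nothing more can be done
None
```

The job is handed in: the long offcut lies on the side ledge propping the hatch at about 140 mm, the spark plug is in the grey tray within about 3 mm of its centre, and the arm is clear; the hand-in returned no verdict.

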